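Set the length stop of the pipe-cutting jig to the first pipe

TASK

Set the length stop of the pipe-cutting jig to the white pipe clamped in it: loosen the red winged set screw on the stop collar about a quarter turn anticlockwise, slide the collar along its rod until the stop plate bears on the end of the pipe with a light push of about 5 N, and keep that light push on while you tighten the screw again, so that the collar is locked with the plate touching the pipe. Never force the collar along while its screw is tight, never press on the pipe with more than 10 N, and leave the other things on the bench where they are.

Things in the scene. Friction and masses are not known exactly. Their poses are not given: they have to be found in the camera images.
- jig: pipe-cutting jig fixed to the bench: grey base plate 180 x 480 x 12 mm with a guide rod and, beside it, a clamped white pipe. Origin: centre of the plate's underside. Its y axis runs along rod and pipe (+y takes the collar towards the pipe), x from the rod's side to the pipe's side, z up. Nothing within 60 mm of the collar's path is higher than the screw; clamp and saw guide reach 146 mm.
- guide_rod: steel guide rod, 18 mm thick, 306 mm long, origin at its middle, on its axis, 85 mm above the bench (jig x -35, y -78.5 mm); it runs along the jig's y axis between two green pedestals. A keyway on its top lets the collar slide but not turn on it.
- stop_collar (a joint): position of the stop collar along the rod in m, growing towards the pipe. Dark steel, 44 mm across, 24 mm wide along the rod, about 0.3 kg, its centre at jig (-35, value - 70, 85) mm. It starts 25 to 155 mm short of the pipe. With the screw loose it slides with a drag of about 1.5 N; with the screw tight it holds against 40 N or more.
- set_screw (a joint): angle of the set screw in rad, growing = anticlockwise from above = loosening. It starts tight, between -0.1 and 0.1. Above 0.5 its tip is off the rod and the collar is free; it runs on to 2.6 and stops dead at -0.3. It turns with 0.05 N m when loose; when tightening, the torque rises from there at 0.5 to about 0.13 N m at 0. Below 0.2 it counts as tight.
- screw_wing (a point): centre of the set screw's red wing, on the screw's vertical axis, over the collar's centre, 142 mm above the bench: an upright plate 10 mm thick (its x axis), 46 mm long (its y axis), 24 mm high, on a stem 9 mm thick. The collar's top is 33 mm below it. With the screw at 0 the wing's y axis is 0.6 rad anticlockwise from the jig's y. The collar can be slid by the wing.
- stop_plate: aluminium stop plate on the collar's arm, 50 mm wide, 8 mm thick, 64 mm high; origin on its face, in line with the pipe's axis, 60 mm above the bench. The face looks along +y (axes as the jig's) and is 12 mm ahead of the collar's centre, 75 mm to the jig's +x side of the screw.
- sample_pipe: white pipe held down by the toggle clamp, 32 mm thick, 240 mm long; origin at the centre of its free end, 60 mm above the bench (jig x 40 mm, y 10 to 50 mm, different each time); it runs from there along +y (axes as the jig's). It does not give: when the stop plate bears on it, this point and the stop plate's origin coincide.
- socket_a: white pipe socket, 42 mm across, 40 mm high, standing on the bench; origin at the middle of its underside. Bystander.
- socket_b: white pipe socket, 42 mm across, 40 mm high, standing on the jig's plate behind the stop; origin at the middle of its underside. Bystander.
- elbow: white pipe elbow, 42 mm thick, 51 mm high, standing on the bench; origin at the middle of its underside. Bystander.
- tee: white pipe tee, 70 mm long, 42 mm thick, 61 mm high, branch upwards; origin at the middle of its underside. Bystander.
- pipe_shears: orange pipe shears, about 240 mm long, 25 mm high, lying on the bench; origin near the pivot, on the bench. Bystander.
- tape_measure: yellow and black tape measure, 66 x 34 x 60 mm; origin at the middle of its underside. Bystander.
- screwdriver: screwdriver with a blue handle, 200 mm long, lying on the bench; origin at its underside. Bystander.

How it is judged:
By the outcome, as a careful person would: the job done as asked, in the order asked, and still so for the second after the job is handed in, with the robot touching nothing.
It also fails if it takes over 72 s, if anything falls off the work surface, if the arm or the gripper's body presses on something with over 40 N, if the wrist force passes 120 N, or if a joint passes its speed limit or range.

ROBOT

A 6-joint arm with a two-finger parallel gripper is mounted at the origin on the work surface. World frame = base frame: x ahead of the robot, y to its left, z up, the work surface at z = 0. Lengths are in mm, angles in degrees, forces in N, time in s.
With the tool pointing down it reaches from about 300 to 850 mm from the base axis. Payload 4.2 kg.
Tool frame: the origin (TCP) lies midway between the tips of the shut fingers; the grasp point (between the pads) lies 19 mm behind it (env.grip_point_offset is the distance from the TCP to the grasp point, in mm); z points along the fingers, x is the direction in which the jaws open and shut, and the axes are right-handed (so a half turn about z gives the same grasp; the last joint's range is limited). The gripper opens to 91 mm and grips with 3 to 60 N. Pads are 32 mm wide; open, the fingers measure 118 mm over their backs; the gripper's body (76 mm by 178 mm) begins 60 mm behind the grasp point.
Start: joints at [-69.958, 18.312, 89.639, -0, 72.044, -1.146], TCP at [207.826, -536.145, 213.976] pointing down, gripper open.
Joint ranges: [-177.97, 177.97], [-48.28, 115.42], [12.27, 149.76], [-77.06, 257.06], [2.81, 150.46], [-146.56, 146.56]. Speed limits (degrees/s): [147.25, 147.25, 180, 180, 180, 180].

INTERFACE

Orientations are given as [roll, pitch, yaw] about the fixed x, y, z axes, in that order (R = Rz(yaw) Ry(pitch) Rx(roll)).
In Python, from workcell import env gives the robot as it stands.
- The arm moves only by the shell command python3 -m pendant 'ROWS' [FORCE]. ROWS is JSON, a list of rows, each an object with "xyz": the shift along the tool's x, y, z in m, a list of three; "roll": the turn about the tool's z in degrees; "jaw": the closure, from 0 (fully open) to 1 (shut). A call has exactly 8 rows; each row is the pose to reach, as a shift and turn from the pose commanded when the call began, along the tool's axes at that moment; what a row does not reach only later rows make up. A row lasts 1/8 s, in which the tool goes at most 62.5 mm and 10.7 degrees, less where a joint would pass 70% of its speed; a pose out of reach is approached as far as the arm can. A call with a gripper value outside its range is refused whole. The fingers move at their own pace and stop on an object; FORCE is the grip in N (left out, the last holds). Time passes only in rows, so rows that repeat a pose let the fingers close, or fill a call up. It gives the time, the measured TCP pose, the force and the opening at its end, in the units of the state.
- env.state(): the state, without advancing time (a new reading comes with each control period).
- env.grab_frame(name): name is "scene" or "top"; returns (picture, depth): 420x560x3 uint8, blue, green, red; 420x560 float32, mm along the optical axis (not along the pixel's ray), 0 where there is no reading.
- env.camera_params(name): a dict with "camera_matrix" (3x3 intrinsics, pixels), "D" ([k1, k2, p1, p2, k3] as OpenCV has them; the pictures are not rectified), "cam_to_world" (4x4, takes a point from camera to world coordinates). Camera axes: x right, y up, looking along -z (the intrinsics and any distortion apply to the point x, -y, -z); pixel columns grow to the right and rows downward; lengths in mm; the calibration is good to about 2 mm. A picture is of the moment at which its call begins. camera_params takes no time and is no camera call.
- env.job_done(): hands the job in, once; it reports no verdict.
The state is a dict: "time_s": time; "qpos": joint angles; "qvel": joint speeds; "effort": joint torques, N m; "ee_pos": TCP position; "ee_rot": TCP orientation; "force": force on the tool from outside, world axes, zero at the start; "torque": the same for the moment, N m; "gripper_width": finger opening in mm.
Only numpy, scipy, OpenCV 4.12 (cv2) and the standard library are available. Lean on these libraries where they do the work, as an engineer would, in place of code of your own. Each camera call takes 0.05 s, during which the arm holds its last target. There are 200 camera calls.

## Working session

There is one attempt and no reset: what is moved stays moved. The work goes in short steps, Python scripts to look and compute and a shell command to move; the robot and the scene stay as the last step left them, time stands still between calls to the robot, and variables do not carry over. Pictures are saved under pics/ and viewed, about 8 in all and at most 12, crops included, and the job is handed in when it is done.

```bash
ls; mkdir -p pics
cat > h.py <<'E'
from workcell import env
import numpy as np, cv2
def snap(n,f):
    p,d=env.grab_frame(n); cv2.imwrite(f'pics/{f}.png',p); np.save(f'pics/{f}.npy',d); return p,d
def ray(n,u,v):
    c=env.camera_params(n); q=cv2.undistortPoints(np.array([[[u,v]]],float),np.array(c['camera_matrix'],float),np.array(c['D'],float))[0,0]
    return np.array([q[0],-q[1],-1.]),np.array(c['cam_to_world'],float)
def at_depth(n,u,v,d):
    r,T=ray(n,u,v); return (T@np.r_[r*d,1])[:3]
def at_z(n,u,v,z):
    r,T=ray(n,u,v); w=T[:3,:3]@r; o=T[:3,3]; return o+w*(z-o[2])/w[2]
def proj(n,P):
    c=env.camera_params(n); T=np.linalg.inv(np.array(c['cam_to_world'],float)); P=np.atleast_2d(P); Q=P@T[:3,:3].T+T[:3,3]
    Q=Q*[1,-1,-1]; return cv2.projectPoints(Q,np.zeros(3),np.zeros(3),np.array(c['camera_matrix'],float),np.array(c['D'],float))[0][:,0]
E
python3 - <<'E'
from h import *
for n in('scene','top'): 
    snap(n,n+'0'); print(np.round(env.camera_params(n)['cam_to_world'],2))
print(env.state())
E
```

```text
pics
[[ 7.8000e-01 -5.3000e-01  3.3000e-01  8.6545e+02]
 [ 6.2000e-01  6.6000e-01 -4.3000e-01 -3.8670e+02]
 [ 1.0000e-02  5.4000e-01  8.4000e-01  9.7841e+02]
 [ 0.0000e+00  0.0000e+00  0.0000e+00  1.0000e+00]]
[[ 1.00000e-02  9.80000e-01 -2.00000e-01  2.85560e+02]
 [-1.00000e+00  2.00000e-02  1.00000e-02  4.31200e+01]
 [ 1.00000e-02  2.00000e-01  9.80000e-01  1.38712e+03]
 [ 0.00000e+00  0.00000e+00  0.00000e+00  1.00000e+00]]
{'time_s': 0.1, 'qpos': array([-6.99576872e+01,  1.83477322e+01,  8.96989864e+01, -8.92196017e-04,
        7.20430505e+01, -1.14794750e+00]), 'qvel': array([ 0.00988165,  0.01280927, -0.05954852,  0.04576302,  0.00217522,
       -0.0863422 ]), 'effort': array([-1.94857653e-04, -4.13331950e+01, -2.32508218e+01,  7.28779868e-02,
        4.21859545e-02, -4.65175879e-05]), 'ee_pos': array([ 207.66801853, -535.71364256,  213.2097231 ]), 'ee_rot': array([-1.79999050e+02,  8.97680604e-02, -6.88094633e+01]), 'force': array([ 0.63477029,  0.09054909, -0.5997345 ]), 'torque': array([-0.02794832,  0.04662428,  0.04418325]), 'gripper_width': 91.44137239061082}
```

View pics/top0.png

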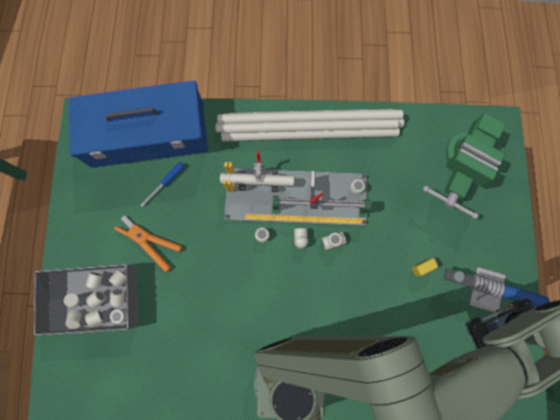

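View pics/scene0.png

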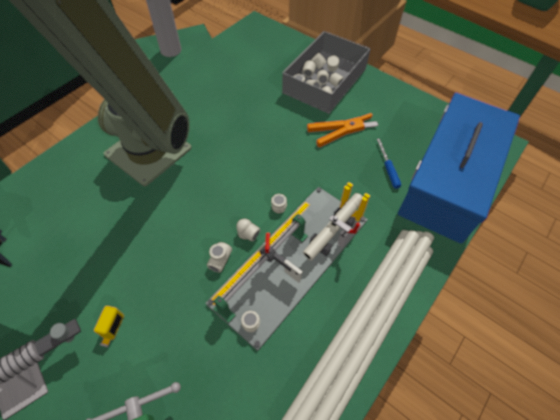

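Top view: the jig is around (295,197) with the wing at about (316,198), stop plate (313,185) and pipe end (293,181). Jig y points left in the picture, roughly world +y. I'll enlarge both views.

Run:
```python
import cv2,numpy as np
a=cv2.imread('pics/top0.png')[150:240,215:375]; b=cv2.imread('pics/scene0.png')[180:350,200:380]
cv2.imwrite('pics/topc.png',cv2.resize(a,None,fx=5,fy=5,interpolation=cv2.INTER_CUBIC))
cv2.imwrite('pics/scc.png',cv2.resize(b,None,fx=3.5,fy=3.5,interpolation=cv2.INTER_CUBIC))
from h import *
for n in('top','scene'):
    p=cv2.imread(f'pics/{n}0.png').astype(int);d=np.load(f'pics/{n}0.npy')
    m=(p[...,2]>120)&(p[...,1]<70)&(p[...,0]<70)
    if n=='top': m[:180]=0;m[220:]=0;m[:,:295]=0;m[:,340:]=0
    else: m[:225]=0;m[265:]=0;m[:,:250]=0;m[:,290:]=0
    v,u=np.nonzero(m); P=np.array([at_depth(n,x,y,d[y,x]) for x,y in zip(u,v)])
    P=P[(P[:,2]>125)&(P[:,2]<165)]; print(n,len(P),u.mean(),v.mean(),P.mean(0),P.min(0),P.max(0))
    q=P[:,:2]-P[:,:2].mean(0); w,V=np.linalg.eigh(q.T@q); print('dir',np.degrees(np.arctan2(V[1,1],V[0,1])))
    print(np.round(P[:40],0).tolist())
```

```text
top 41 315.3333333333333 197.9047619047619 [570.93994965 -65.64027026 153.74969375] [558.53903371 -85.93313411 140.79802319] [583.93207704 -49.50386523 159.99063021]
dir 124.08074299588169
[[584.0, -80.0, 152.0], [582.0, -82.0, 159.0], [584.0, -86.0, 154.0], [580.0, -74.0, 153.0], [581.0, -77.0, 152.0], [580.0, -80.0, 156.0], [580.0, -83.0, 156.0], [577.0, -67.0, 155.0], [576.0, -70.0, 157.0], [578.0, -74.0, 152.0], [576.0, -76.0, 158.0], [579.0, -80.0, 148.0], [574.0, -61.0, 155.0], [573.0, -64.0, 155.0], [573.0, -67.0, 159.0], [574.0, -71.0, 153.0], [574.0, -74.0, 153.0], [571.0, -55.0, 153.0], [571.0, -58.0, 153.0], [570.0, -61.0, 157.0], [569.0, -64.0, 160.0], [570.0, -67.0, 157.0], [570.0, -70.0, 156.0], [574.0, -75.0, 141.0], [567.0, -52.0, 155.0], [568.0, -55.0, 152.0], [567.0, -58.0, 158.0], [567.0, -61.0, 157.0], [567.0, -64.0, 155.0], [569.0, -68.0, 149.0], [565.0, -52.0, 152.0], [564.0, -55.0, 157.0], [564.0, -58.0, 155.0], [564.0, -61.0, 155.0], [566.0, -65.0, 147.0], [562.0, -50.0, 149.0], [560.0, -52.0, 157.0], [561.0, -55.0, 154.0], [562.0, -59.0, 151.0], [559.0, -52.0
[... 420 characters left out ...]
0, 156.0], [570.0, -58.0, 152.0], [568.0, -64.0, 153.0], [569.0, -62.0, 152.0], [572.0, -61.0, 154.0], [570.0, -66.0, 153.0], [572.0, -65.0, 154.0], [573.0, -63.0, 152.0], [571.0, -68.0, 153.0], [574.0, -67.0, 154.0], [575.0, -65.0, 154.0], [574.0, -71.0, 155.0], [574.0, -68.0, 151.0], [577.0, -68.0, 154.0], [576.0, -73.0, 155.0], [576.0, -70.0, 152.0], [579.0, -70.0, 154.0], [577.0, -74.0, 153.0], [577.0, -72.0, 150.0], [579.0, -70.0, 151.0], [579.0, -77.0, 155.0], [581.0, -76.0, 155.0], [583.0, -74.0, 155.0], [580.0, -79.0, 154.0], [582.0, -78.0, 155.0], [584.0, -75.0, 153.0], [579.0, -81.0, 151.0], [581.0, -80.0, 152.0], [583.0, -78.0, 152.0], [585.0, -77.0, 151.0], [581.0, -84.0, 153.0]]
```

View pics/topc.png

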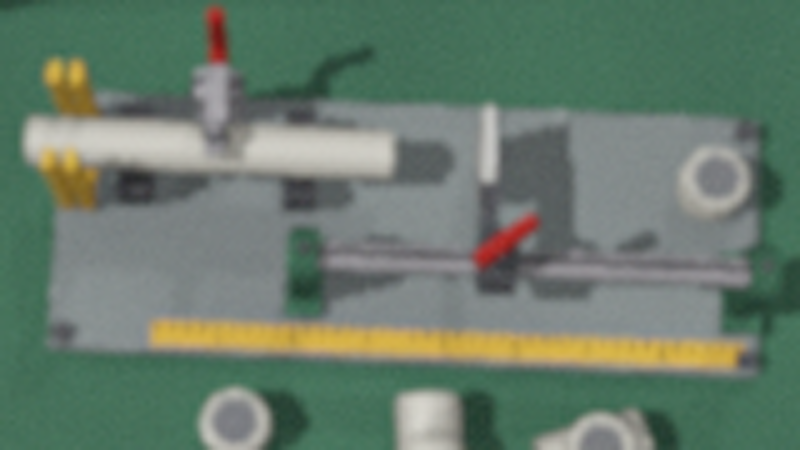

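View pics/scc.png

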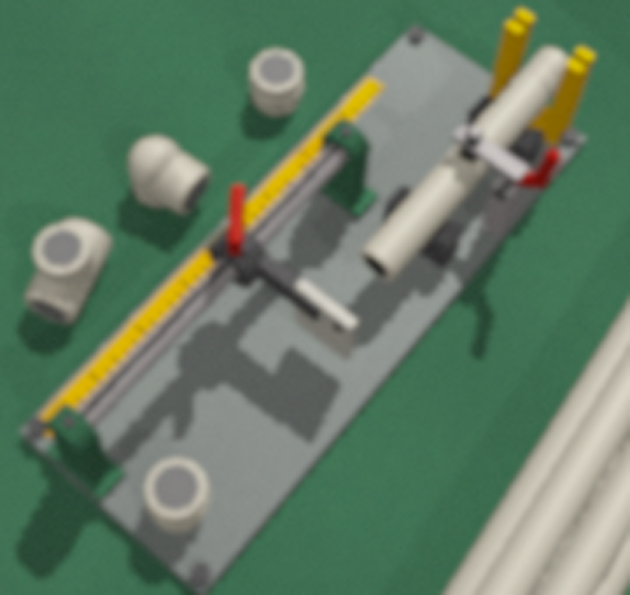

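The crops show the wing at crop px (508,240) in the top view and (236,218) in the scene view. The pipe's free end is at (395,155) and (378,262), and the stop plate is at (488,145) and (328,302). Socket_b is behind the stop. Next is a joint fit of jig pose, collar and pipe.

```bash
cat > fit.py <<'E'
from h import *
from scipy.optimize import least_squares
T=lambda u,v:(215+u/5,150+v/5)
S=lambda u,v:(200+u/3.5,180+v/3.5)
# (cam,pixel,jig pt, kind) kind 0 jig,1 collar-relative y,2 pipe-relative y
O=[('top',T(760,118),(90,-240,12),0),('top',T(757,373),(-90,-240,12),0),('top',T(50,347),(-90,240,12),0),
('scene',S(415,25),(-90,240,12),0),('scene',S(587,140),(90,240,12),0),('scene',S(205,592),(90,-240,12),0),('scene',S(22,430),(-90,-240,12),0),
('top',(315.8,197.9),(-35,0,152),1),('scene',(267,242.2),(-35,0,150),1),
('top',T(488,108),(65,8,92),1),('top',T(488,182),(15,8,92),1),('scene',S(303,277),(15,12,92),1),('scene',S(357,322),(65,12,92),1),
('top',T(396,155),(40,0,74),2),('scene',S(377,262),(40,0,60),2)]
def f(q,full=False):
    x,y,a,c,p,*o=q; r=[]
    for n,px,P,k in O:
        P=np.array(P,float); P[1]+=[0,c,p][k]
        W=np.array([x+P[0]*np.cos(a)-P[1]*np.sin(a),y+P[0]*np.sin(a)+P[1]*np.cos(a),P[2]])
        W[:2]+=o[:2] if n=='top' else o[2:]
        r.append((proj(n,W)[0]-px)*1.0)
    return np.r_[np.ravel(r),np.array(o)/3]
s=least_squares(f,[600,-40,0,-40,20,0,0,0,0],loss='soft_l1'); x,y,a,c,p,*o=s.x
print('jig',x,y,np.degrees(a),'c',c,'p',p,'gap',p-c-12,'off',np.round(o,1)); print(np.round(f(s.x)[:-4].reshape(-1,2),1).tolist())
print('screw',x-35*np.cos(a)-c*np.sin(a),y-35*np.sin(a)+c*np.cos(a),'wing yaw@0',np.degrees(a)+90+34.4)
E
python3 fit.py
```

```text
Traceback (most recent call last):
  File "fit.py", line 19, in <module>
    s=least_squares(f,[600,-40,0,-40,20,0,0,0,0],loss='soft_l1'); x,y,a,c,p,*o=s.x
  File "fit.py", line 17, in f
    r.append((proj(n,W)[0]-px)*1.0)
              ~~~~^^^^^
  File "h.py", line 13, in proj
    c=env.camera_params(n); T=np.linalg.inv(np.array(c['cam_to_world'],float)); P=np.atleast_2d(P); Q=P@T[:3,:3].T+T[:3,3]
ValueError: time passes only in moves, steps and waits
```

Cache the camera parameters.

```bash
sed -i 's/env\.camera_params(n)/cam(n)/; 2a import functools\n@functools.cache\ndef cam(n): return env.camera_params(n)' h.py; python3 fit.py
```

```text
jig 610.393945703272 -12.873004928957227 -1.355730037776075 c -55.612752634332985 p 13.602058247270348 gap 57.21481088160333 off [-1.6 -1.   1.6  1. ]
[[-0.4, 0.0], [0.4, 0.3], [-0.6, 0.0], [-0.1, -1.0], [-0.0, -1.4], [-0.6, 0.6], [-0.8, -0.1], [0.5, -0.3], [0.8, -1.1], [0.3, 0.1], [-0.1, 0.2], [-0.0, 0.9], [0.2, 0.1], [-0.6, -1.2], [-0.1, 0.7]]
screw 574.0879597413475 -67.64209875841594 wing yaw@0 123.04426996222392
```

```bash
python3 -m pendant '[{"xyz":[-0.01,-0.017,-0.01],"roll":-4,"jaw":0},{"xyz":[-0.035,-0.058,-0.025],"roll":-12,"jaw":0},{"xyz":[-0.064,-0.107,-0.03],"roll":-22,"jaw":0},{"xyz":[-0.093,-0.156,-0.03],"roll":-32,"jaw":0},{"xyz":[-0.122,-0.205,-0.03],"roll":-42,"jaw":0},{"xyz":[-0.148,-0.248,-0.03],"roll":-52,"jaw":0},{"xyz":[-0.163,-0.274,-0.03],"roll":-58,"jaw":0},{"xyz":[-0.167,-0.281,-0.03],"roll":-60,"jaw":0}]' 3
python3 -c "
from h import *
s=env.state();print(s['time_s'],s['ee_pos'],s['ee_rot'],s['qpos'])"
```

```text
time_s: 1.1
ee_pos: [410.1, -277.6, 243.7]
ee_rot: [-180.0, 0.0, -8.6]
force: [0.3, -0.2, -0.5]
gripper_width: 90.8
1.1 [ 410.05875532 -277.58398897  243.66538558] [-1.79993422e+02  3.58623649e-02 -8.61242372e+00] [-3.54192997e+01  1.00228402e+01  9.66442084e+01 -1.07521797e-02
  7.33679265e+01 -2.68037932e+01]
```

```bash
python3 -m pendant '[{"xyz":[0.012,-0.02,0],"roll":-4,"jaw":0},{"xyz":[0.035,-0.063,0],"roll":-12,"jaw":0},{"xyz":[0.06,-0.11,0],"roll":-21,"jaw":0},{"xyz":[0.087,-0.157,0.01],"roll":-30,"jaw":0},{"xyz":[0.11,-0.197,0.03],"roll":-38,"jaw":0},{"xyz":[0.125,-0.224,0.045],"roll":-42,"jaw":0},{"xyz":[0.1304,-0.2339,0.05],"roll":-43.8,"jaw":0},{"xyz":[0.1304,-0.2339,0.05],"roll":-43.8,"jaw":0}]'
python3 - <<'E'
from h import *
s=env.state();print(s['ee_pos'],s['ee_rot'],s['qpos'])
t,_=snap('top','t1');c,_=snap('scene','s1')
a=cv2.resize(t[160:230,270:360],None,fx=4.4,fy=4.4,interpolation=cv2.INTER_CUBIC)
b=cv2.resize(c[190:300,210:330],None,fx=3.3,fy=3.3,interpolation=cv2.INTER_CUBIC)
o=np.zeros((max(len(a),len(b)),a.shape[1]+b.shape[1],3),np.uint8);o[:len(a),:a.shape[1]]=a;o[:len(b),a.shape[1]:]=b
cv2.imwrite('pics/v5.png',o)
E
```

```text
time_s: 2.1
ee_pos: [573.9, -68.4, 193.6]
ee_rot: [-180.0, 0.1, 34.9]
force: [-0.5, -0.7, -0.0]
gripper_width: 91.1
[573.8766691  -68.42806066 193.61900296] [-1.79989977e+02  7.64188064e-02  3.49409979e+01] [-7.91397828e+00  1.93710017e+01  9.10805718e+01 -4.76111461e-02
  6.96112708e+01 -4.28383578e+01]
```

View pics/v5.png

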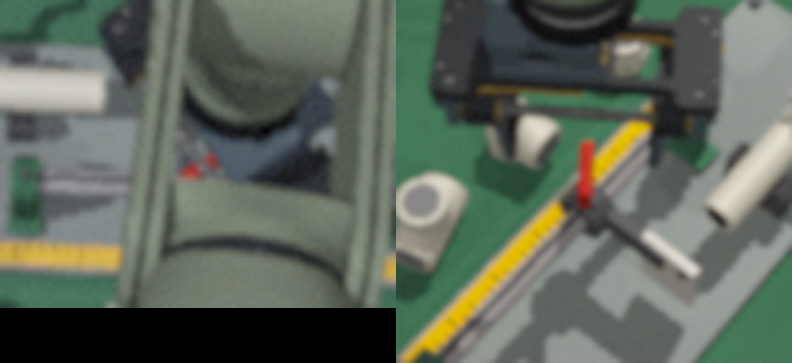

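The left panel (top view) shows only a bit of red at (198,168) because the arm blocks it. In the right panel (scene view) the jaws at about (510,130) and (657,150) straddle the wing at (587,172). Descend and close gently.

```bash
python3 -m pendant '[{"xyz":[0,0,0.01],"roll":0,"jaw":0},{"xyz":[0,0,0.025],"roll":0,"jaw":0},{"xyz":[0,0,0.04],"roll":0,"jaw":0},{"xyz":[0,0,0.053],"roll":0,"jaw":0},{"xyz":[0,0,0.063],"roll":0,"jaw":0.3},{"xyz":[0,0,0.069],"roll":0,"jaw":0.6},{"xyz":[0,0,0.07],"roll":0,"jaw":0.7},{"xyz":[0,0,0.07],"roll":0,"jaw":0.75}]' 4
python3 -m pendant '[{"xyz":[0,0,0],"roll":0,"jaw":0.8},{"xyz":[0,0,0],"roll":0,"jaw":0.85},{"xyz":[0,0,0],"roll":0,"jaw":0.9},{"xyz":[0,0,0],"roll":0,"jaw":0.95},{"xyz":[0,0,0],"roll":0,"jaw":1},{"xyz":[0,0,0],"roll":0,"jaw":1},{"xyz":[0,0,0],"roll":0,"jaw":1},{"xyz":[0,0,0],"roll":0,"jaw":1}]' 4
python3 -c "
from h import *
s=env.state();print(s['ee_pos'],s['ee_rot'],s['force'],s['torque'],s['gripper_width'])"
```

```text
time_s: 3.2
ee_pos: [574.5, -67.7, 124.3]
ee_rot: [180.0, -0.0, 35.0]
force: [0.1, -0.5, 0.8]
gripper_width: 54.2
time_s: 4.2
ee_pos: [573.9, -67.8, 124.0]
ee_rot: [-180.0, 0.0, 35.0]
force: [-2.3, -1.2, 1.7]
gripper_width: 10.3
[573.86497707 -67.78986675 123.95489814] [-1.79989988e+02  3.51265013e-02  3.49919426e+01] [-2.30219647 -1.15583682  1.73971235] [-0.14152051  0.26708871  0.07862111] 10.258433426481934
```

```bash
python3 -m pendant '[{"xyz":[0,0,0],"roll":0,"jaw":1},{"xyz":[0,0,0],"roll":0,"jaw":1},{"xyz":[-0.0005,0,0],"roll":0,"jaw":1},{"xyz":[-0.0005,0,0],"roll":0,"jaw":1},{"xyz":[-0.0005,0,0],"roll":0,"jaw":1},{"xyz":[-0.0005,0,0],"roll":0,"jaw":1},{"xyz":[-0.0005,0,0],"roll":0,"jaw":1},{"xyz":[-0.0005,0,0],"roll":0,"jaw":1}]' 20
python3 -c "
from h import *
s=env.state();print(s['ee_pos'],s['ee_rot'],s['force'],s['torque'],s['gripper_width'])"
```

```text
time_s: 5.2
ee_pos: [573.8, -67.8, 124.0]
ee_rot: [-180.0, -0.0, 35.0]
force: [-1.9, 1.0, 1.3]
gripper_width: 9.7
[573.83533065 -67.83440648 123.95845291] [-1.79995717e+02 -1.77659997e-02  3.49807309e+01] [-1.92937755  0.9931701   1.33437021] [ 0.29425052  0.14940821 -0.00095855] 9.733731233350468
```

```bash
python3 -m pendant '[{"xyz":[0,0,0],"roll":-2,"jaw":1},{"xyz":[0,0,0],"roll":-6,"jaw":1},{"xyz":[0,0,0],"roll":-12,"jaw":1},{"xyz":[0,0,0],"roll":-18,"jaw":1},{"xyz":[0,0,0],"roll":-24,"jaw":1},{"xyz":[0,0,0],"roll":-30,"jaw":1},{"xyz":[0,0,0],"roll":-35,"jaw":1},{"xyz":[0,0,0],"roll":-37,"jaw":1}]' 20
python3 -c "
from h import *
s=env.state();print(s['ee_pos'],s['ee_rot'],s['force'],s['torque'],s['gripper_width'])"
```

```text
time_s: 6.2
ee_pos: [574.2, -68.0, 124.0]
ee_rot: [179.9, -0.0, 72.1]
force: [0.3, 1.1, 0.5]
gripper_width: 9.6
[574.20849707 -67.95352413 123.96176846] [ 1.79947661e+02 -2.08315010e-02  7.20737948e+01] [0.26326846 1.06066783 0.50533794] [ 0.30467635 -0.09317998 -0.04867975] 9.579258650815168
```

```bash
python3 -m pendant '[{"xyz":[0,0,0],"roll":-3,"jaw":1},{"xyz":[0,0,0],"roll":-9,"jaw":1},{"xyz":[0,0,0],"roll":-16,"jaw":1},{"xyz":[0,0,0],"roll":-24,"jaw":1},{"xyz":[0,0,0],"roll":-32,"jaw":1},{"xyz":[0,0,0],"roll":-39,"jaw":1},{"xyz":[0,0,0],"roll":-43,"jaw":1},{"xyz":[0,0,0],"roll":-45,"jaw":1}]' 20
python3 - <<'E'
from h import *
s=env.state();print(s['ee_pos'],s['ee_rot'],s['force'],s['torque'],s['gripper_width'],s['qpos'][5])
a=np.radians(-1.36);g=np.radians(s['ee_rot'][2])
d=np.array([-np.sin(a),np.cos(a)]); X=np.array([np.cos(g),np.sin(g)]);Y=np.array([np.sin(g),-np.cos(g)])
print('tool x,y per mm along rod',d@X,d@Y)
c,_=snap('scene','s2')
cv2.imwrite('pics/v6.png',cv2.resize(c[190:300,210:330],None,fx=4,fy=4,interpolation=cv2.INTER_CUBIC))
E
```

```text
time_s: 7.2
ee_pos: [574.1, -68.0, 124.0]
ee_rot: [180.0, 0.0, 117.0]
force: [0.4, 1.4, 0.3]
gripper_width: 9.8
[574.10027054 -67.97749848 123.95480279] [1.79960020e+02 2.01990790e-02 1.17048603e+02] [0.44394676 1.37439284 0.29118015] [ 0.42116651 -0.15568374 -0.08254395] 9.802755132372917 -124.94848887648956
tool x,y per mm along rod 0.8795771479665457 0.47575628295907707
```

View pics/v6.png

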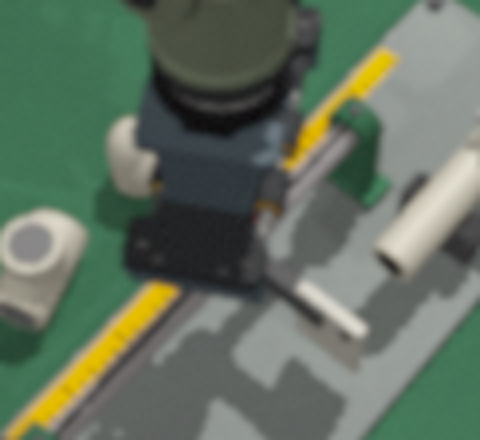

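The picture shows the gripper turned onto the wing at about (200,240), with the stop plate (330,310) still short of the pipe end (395,255). Slide 20 mm first and check the drag.

```bash
python3 -m pendant '[{"xyz":[0.0009,0.0005,0],"roll":0,"jaw":1},{"xyz":[0.0035,0.0019,0],"roll":0,"jaw":1},{"xyz":[0.007,0.0038,0],"roll":0,"jaw":1},{"xyz":[0.0106,0.0057,0],"roll":0,"jaw":1},{"xyz":[0.0141,0.0076,0],"roll":0,"jaw":1},{"xyz":[0.0162,0.0088,0],"roll":0,"jaw":1},{"xyz":[0.0176,0.0095,0],"roll":0,"jaw":1},{"xyz":[0.0176,0.0095,0],"roll":0,"jaw":1}]' 20
cat > st.py <<'E'
from h import *
import sys
s=env.state();a=np.radians(-1.36);d=np.array([-np.sin(a),np.cos(a)]);n=np.array([np.cos(a),np.sin(a)])
print(s['time_s'],'pos along/across',d@(s['ee_pos'][:2]-[574.1,-67.64]),n@(s['ee_pos'][:2]-[574.1,-67.64]),'yaw',s['ee_rot'][2],'F along/across',d@s['force'][:2],n@s['force'][:2],'Fz',s['force'][2],'T',s['torque'],s['gripper_width'])
E
python3 st.py
```

```text
time_s: 8.25
ee_pos: [574.5, -47.7, 124.0]
ee_rot: [180.0, -0.0, 117.0]
force: [2.5, 0.1, -1.5]
gripper_width: 9.9
8.25 pos along/across 19.959162401764384 -0.06573065946569034 yaw 116.98736467053085 F along/across 0.1846384284257146 2.5369204208219114 Fz -1.5354715832935986 T [ 0.07958042 -0.61528351  0.00773588] 9.876604194316837
```

```bash
python3 -m pendant '[{"xyz":[0.0018,0.001,0],"roll":0,"jaw":1},{"xyz":[0.0062,0.0033,0],"roll":0,"jaw":1},{"xyz":[0.0114,0.0062,0],"roll":0,"jaw":1},{"xyz":[0.0158,0.0086,0],"roll":0,"jaw":1},{"xyz":[0.0194,0.0105,0],"roll":0,"jaw":1},{"xyz":[0.022,0.0119,0],"roll":0,"jaw":1},{"xyz":[0.0246,0.0133,0],"roll":0,"jaw":1},{"xyz":[0.0246,0.0133,0],"roll":0,"jaw":1}]' 20
python3 - <<'E'
exec(open('st.py').read())
c,_=snap('scene','s3');t,_=snap('top','t3')
a=cv2.resize(c[200:290,240:340],None,fx=4,fy=4,interpolation=cv2.INTER_CUBIC);b=cv2.resize(t[160:220,260:350],None,fx=4,fy=4,interpolation=cv2.INTER_CUBIC)
o=np.zeros((360,760,3),np.uint8);o[:,:400]=a;o[:240,400:]=b;cv2.imwrite('pics/v7.png',o)
E
```

```text
time_s: 9.25
ee_pos: [575.2, -19.5, 124.0]
ee_rot: [180.0, -0.0, 117.0]
force: [5.5, 0.2, -2.1]
gripper_width: 9.7
9.25 pos along/across 48.10765307877152 -0.08252796200443546 yaw 116.98966441647582 F along/across 0.33619435448530577 5.471602620993684 Fz -2.0960344905798185 T [ 0.12808161 -0.96214102  0.0069626 ] 9.71192867358294
```

View pics/v7.png

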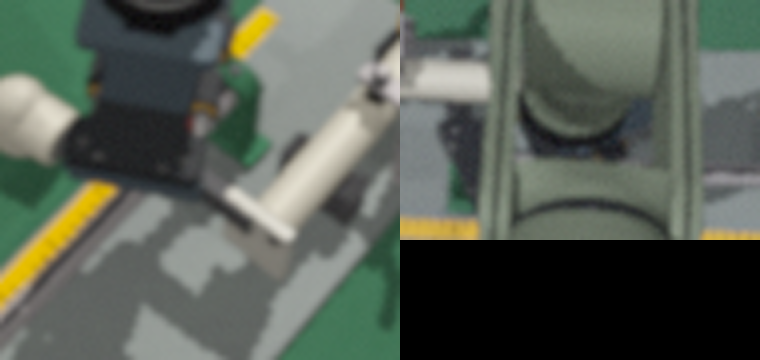

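The left panel shows the plate (265,215) a few mm short of the pipe end (280,200). Creep forward, with a small sideways correction to relieve the 5 N across the rod.

```bash
python3 -m pendant '[{"xyz":[0.0004,0.0004,0],"roll":0,"jaw":1},{"xyz":[0.0009,0.0007,0],"roll":0,"jaw":1},{"xyz":[0.0014,0.001,0],"roll":0,"jaw":1},{"xyz":[0.0019,0.0013,0],"roll":0,"jaw":1},{"xyz":[0.0024,0.0016,0],"roll":0,"jaw":1},{"xyz":[0.0029,0.0019,0],"roll":0,"jaw":1},{"xyz":[0.0034,0.0022,0],"roll":0,"jaw":1},{"xyz":[0.0034,0.0022,0],"roll":0,"jaw":1}]' 20
python3 st.py
```

```text
time_s: 10.35
ee_pos: [575.3, -15.9, 124.0]
ee_rot: [-180.0, -0.0, 117.0]
force: [5.1, -1.8, -2.4]
gripper_width: 9.6
10.35 pos along/across 51.72056930521648 -0.02990327478839272 yaw 116.98767034821506 F along/across -1.696630096902652 5.111412679270642 Fz -2.378940387207048 T [-0.11120539 -0.88295381  0.0442446 ] 9.592181349920411
```

```bash
python3 -m pendant '[{"xyz":[0.0002,0.0001,0],"roll":0,"jaw":1},{"xyz":[0.0004,0.0002,0],"roll":0,"jaw":1},{"xyz":[0.0006,0.0003,0],"roll":0,"jaw":1},{"xyz":[0.0008,0.0004,0],"roll":0,"jaw":1},{"xyz":[0.0009,0.0005,0],"roll":0,"jaw":1},{"xyz":[0.0009,0.0005,0],"roll":0,"jaw":1},{"xyz":[0.0009,0.0005,0],"roll":0,"jaw":1},{"xyz":[0.0009,0.0005,0],"roll":0,"jaw":1}]' 20
python3 st.py
```

```text
time_s: 11.35
ee_pos: [575.3, -15.0, 124.0]
ee_rot: [-180.0, -0.0, 117.0]
force: [3.1, -0.3, -0.3]
gripper_width: 9.7
11.35 pos along/across 52.689649923859406 -0.02550989015109062 yaw 116.98664862264964 F along/across -0.2300979184699301 3.1018282573048217 Fz -0.34235751610144505 T [-0.13168845 -0.68960445 -0.00856224] 9.66326627301648
```

```bash
cat > avg.py <<'E'
from h import *
a=np.radians(-1.36);d=np.array([-np.sin(a),np.cos(a)]);n=np.array([np.cos(a),np.sin(a)]);R=[]
for i in range(8):
    env.grab_frame('top'); s=env.state(); p=s['ee_pos'][:2]-[574.1,-67.64]; R.append([d@s['force'][:2],n@s['force'][:2],s['force'][2],s['torque'][2],d@p,n@p,s['ee_rot'][2]])
print('t',s['time_s'],'F along/across/z,Tz,pos al/ac,yaw',np.round(np.mean(R,0),3),'sd',np.round(np.std(R,0),2))
E
python3 -m pendant '[{"xyz":[0.0003,0.00015,0],"roll":0,"jaw":1},{"xyz":[0.0006,0.0003,0],"roll":0,"jaw":1},{"xyz":[0.0009,0.0005,0],"roll":0,"jaw":1},{"xyz":[0.0012,0.0006,0],"roll":0,"jaw":1},{"xyz":[0.0015,0.0008,0],"roll":0,"jaw":1},{"xyz":[0.0018,0.001,0],"roll":0,"jaw":1},{"xyz":[0.0018,0.001,0],"roll":0,"jaw":1},{"xyz":[0.0018,0.001,0],"roll":0,"jaw":1}]' 20
python3 avg.py
```

```text
time_s: 12.35
ee_pos: [575.4, -12.9, 124.0]
ee_rot: [-180.0, -0.0, 117.0]
force: [3.7, -0.3, 0.3]
gripper_width: 9.9
t 12.75 F along/across/z,Tz,pos al/ac,yaw [-5.91000e-01  2.43400e+00  3.04000e-01  2.00000e-02  5.47740e+01
 -4.00000e-03  1.16986e+02] sd [0.45 0.5  0.5  0.03 0.01 0.02 0.  ]
```

Not in contact yet. Continue in 1 mm steps.

```bash
python3 -m pendant '[{"xyz":[0.0002,0.0001,0],"roll":0,"jaw":1},{"xyz":[0.0004,0.0002,0],"roll":0,"jaw":1},{"xyz":[0.0006,0.0003,0],"roll":0,"jaw":1},{"xyz":[0.0008,0.0004,0],"roll":0,"jaw":1},{"xyz":[0.0009,0.0005,0],"roll":0,"jaw":1},{"xyz":[0.0009,0.0005,0],"roll":0,"jaw":1},{"xyz":[0.0009,0.0005,0],"roll":0,"jaw":1},{"xyz":[0.0009,0.0005,0],"roll":0,"jaw":1}]' 20
python3 st.py
python3 -m pendant '[{"xyz":[0.0002,0.0001,0],"roll":0,"jaw":1},{"xyz":[0.0004,0.0002,0],"roll":0,"jaw":1},{"xyz":[0.0006,0.0003,0],"roll":0,"jaw":1},{"xyz":[0.0008,0.0004,0],"roll":0,"jaw":1},{"xyz":[0.0009,0.0005,0],"roll":0,"jaw":1},{"xyz":[0.0009,0.0005,0],"roll":0,"jaw":1},{"xyz":[0.0009,0.0005,0],"roll":0,"jaw":1},{"xyz":[0.0009,0.0005,0],"roll":0,"jaw":1}]' 20
python3 st.py
```

```text
time_s: 13.75
ee_pos: [575.4, -11.9, 124.0]
ee_rot: [-180.0, 0.0, 117.0]
force: [1.7, -1.3, 1.5]
gripper_width: 9.8
13.75 pos along/across 55.753617189699284 0.0009959115793625184 yaw 116.9888299091592 F along/across -1.287829140012831 1.6825158027415712 Fz 1.5092275349278448 T [-0.04382662 -0.51334674  0.03823985] 9.780238315016161
time_s: 14.75
ee_pos: [575.5, -10.8, 124.0]
ee_rot: [-180.0, -0.0, 117.0]
force: [1.4, -1.3, 1.6]
gripper_width: 10.1
14.75 pos along/across 56.814039031239076 0.01200110798097298 yaw 116.98697104561089 F along/across -1.2885942512349573 1.454603459155475 Fz 1.6092532531076338 T [-0.0547302  -0.40163582  0.00281249] 10.064890932895393
```

```bash
python3 -m pendant '[{"xyz":[0.0001,0.00005,0],"roll":0,"jaw":1},{"xyz":[0.0002,0.0001,0],"roll":0,"jaw":1},{"xyz":[0.0003,0.00015,0],"roll":0,"jaw":1},{"xyz":[0.00045,0.00024,0],"roll":0,"jaw":1},{"xyz":[0.00045,0.00024,0],"roll":0,"jaw":1},{"xyz":[0.00045,0.00024,0],"roll":0,"jaw":1},{"xyz":[0.00045,0.00024,0],"roll":0,"jaw":1},{"xyz":[0.00045,0.00024,0],"roll":0,"jaw":1}]' 20
python3 st.py
```

```text
time_s: 15.75
ee_pos: [575.5, -10.4, 123.9]
ee_rot: [-180.0, 0.0, 117.0]
force: [1.2, -1.9, 2.5]
gripper_width: 10.1
15.75 pos along/across 57.30643388229167 0.045866831021854626 yaw 116.98835578411719 F along/across -1.892919135784901 1.2124026685871874 Fz 2.5387414603365137 T [-0.0917781  -0.30785344  0.01940315] 10.113492258326918
```

```bash
python3 -m pendant '[{"xyz":[0.0001,0.00005,0],"roll":0,"jaw":1},{"xyz":[0.0002,0.0001,0],"roll":0,"jaw":1},{"xyz":[0.0003,0.00015,0],"roll":0,"jaw":1},{"xyz":[0.00045,0.00024,0],"roll":0,"jaw":1},{"xyz":[0.00045,0.00024,0],"roll":0,"jaw":1},{"xyz":[0.00045,0.00024,0],"roll":0,"jaw":1},{"xyz":[0.00045,0.00024,0],"roll":0,"jaw":1},{"xyz":[0.00045,0.00024,0],"roll":0,"jaw":1}]' 20
python3 st.py
```

```text
time_s: 16.75
ee_pos: [575.5, -9.8, 123.9]
ee_rot: [-180.0, 0.0, 117.0]
force: [-0.1, -0.7, 1.7]
gripper_width: 9.8
16.75 pos along/across 57.83181131872641 0.0475814428895025 yaw 116.98709508993444 F along/across -0.6659885590183758 -0.09371534358074202 Fz 1.6738061762400318 T [-0.11141536 -0.28830143  0.01273705] 9.77160713712308
```

Still free, continue.

```bash
python3 -m pendant '[{"xyz":[0.0001,0.00005,0],"roll":0,"jaw":1},{"xyz":[0.0002,0.0001,0],"roll":0,"jaw":1},{"xyz":[0.0003,0.00015,0],"roll":0,"jaw":1},{"xyz":[0.00045,0.00024,0],"roll":0,"jaw":1},{"xyz":[0.00045,0.00024,0],"roll":0,"jaw":1},{"xyz":[0.00045,0.00024,0],"roll":0,"jaw":1},{"xyz":[0.00045,0.00024,0],"roll":0,"jaw":1},{"xyz":[0.00045,0.00024,0],"roll":0,"jaw":1}]' 20
python3 st.py
```

```text
time_s: 17.75
ee_pos: [575.5, -9.4, 123.9]
ee_rot: [-180.0, 0.0, 117.0]
force: [0.4, -1.6, 2.8]
gripper_width: 10.1
17.75 pos along/across 58.254340837632775 0.04291977722809781 yaw 116.98674054249602 F along/across -1.6345777043668692 0.4374478745220609 Fz 2.834792706434812 T [-0.24430792 -0.16050235  0.01830009] 10.063058494829637
```

```bash
python3 -m pendant '[{"xyz":[0.0001,0.00005,0],"roll":0,"jaw":1},{"xyz":[0.0002,0.0001,0],"roll":0,"jaw":1},{"xyz":[0.0003,0.00015,0],"roll":0,"jaw":1},{"xyz":[0.00045,0.00024,0],"roll":0,"jaw":1},{"xyz":[0.00045,0.00024,0],"roll":0,"jaw":1},{"xyz":[0.00045,0.00024,0],"roll":0,"jaw":1},{"xyz":[0.00045,0.00024,0],"roll":0,"jaw":1},{"xyz":[0.00045,0.00024,0],"roll":0,"jaw":1}]' 20
python3 st.py
```

```text
time_s: 18.75
ee_pos: [575.5, -9.3, 123.9]
ee_rot: [-180.0, 0.0, 117.0]
force: [0.6, -6.0, 2.5]
gripper_width: 10.0
18.75 pos along/across 58.39522795594122 0.027417376914726344 yaw 116.99236994942568 F along/across -5.978663823551077 0.7346029314320868 Fz 2.5019244870505633 T [-0.84866971 -0.12880864 -0.01440352] 10.036793686108757
```

Run:
```python
from h import *
c,_=snap('scene','s4')
cv2.imwrite('pics/v8.png',cv2.resize(c[220:285,260:340],None,fx=8,fy=8,interpolation=cv2.INTER_CUBIC))
```

```text
(no output)
```

View pics/v8.png

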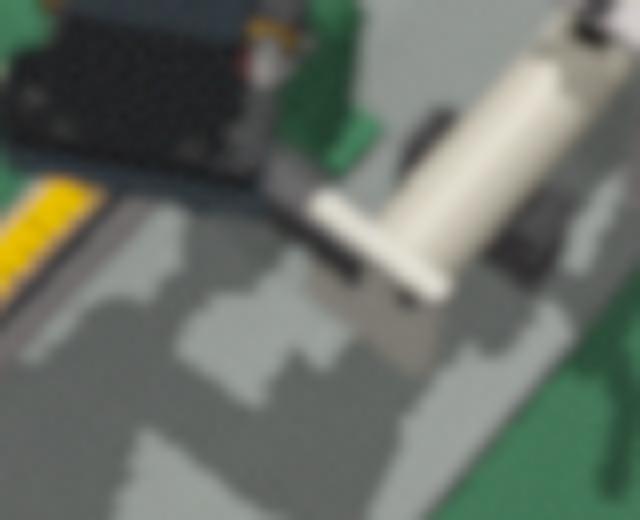

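In the picture the plate (380,245) now touches the pipe end (420,240), and the force has jumped to about 6 N. Average the reading to confirm.

```bash
python3 avg.py
```

```text
t 19.2 F along/across/z,Tz,pos al/ac,yaw [-5.26000e+00  5.07000e-01  2.36000e+00 -3.70000e-02  5.83960e+01
  5.10000e-02  1.16997e+02] sd [0.29 0.39 0.31 0.04 0.01 0.01 0.  ]
```

```bash
python3 -m pendant '[{"xyz":[0,0,0],"roll":2,"jaw":1},{"xyz":[0,0,0],"roll":5,"jaw":1},{"xyz":[0,0,0],"roll":9,"jaw":1},{"xyz":[0,0,0],"roll":13,"jaw":1},{"xyz":[0,0,0],"roll":16,"jaw":1},{"xyz":[0,0,0],"roll":19,"jaw":1},{"xyz":[0,0,0],"roll":20,"jaw":1},{"xyz":[0,0,0],"roll":20,"jaw":1}]' 20
python3 avg.py
```

```text
time_s: 20.2
ee_pos: [575.6, -9.6, 123.9]
ee_rot: [-180.0, 0.1, 97.0]
force: [1.2, -6.4, 2.4]
gripper_width: 9.7
t 20.6 F along/across/z,Tz,pos al/ac,yaw [-5.8300e+00  5.6800e-01  2.6120e+00 -4.5000e-02  5.8071e+01  1.5400e-01
  9.7001e+01] sd [0.36 0.42 0.32 0.02 0.02 0.02 0.  ]
```

```bash
python3 -m pendant '[{"xyz":[0,0,0],"roll":2,"jaw":1},{"xyz":[0,0,0],"roll":5,"jaw":1},{"xyz":[0,0,0],"roll":9,"jaw":1},{"xyz":[0,0,0],"roll":13,"jaw":1},{"xyz":[0,0,0],"roll":16,"jaw":1},{"xyz":[0,0,0],"roll":19,"jaw":1},{"xyz":[0,0,0],"roll":20,"jaw":1},{"xyz":[0,0,0],"roll":20,"jaw":1}]' 20
python3 avg.py
```

```text
time_s: 21.6
ee_pos: [575.6, -9.9, 123.9]
ee_rot: [180.0, 0.1, 77.0]
force: [0.2, -7.2, 2.9]
gripper_width: 9.4
t 22.0 F along/across/z,Tz,pos al/ac,yaw [-6.8640e+00  6.1400e-01  2.5360e+00 -3.0000e-02  5.7752e+01  1.3500e-01
  7.7008e+01] sd [0.37 0.42 0.36 0.02 0.01 0.01 0.  ]
```

```bash
python3 -m pendant '[{"xyz":[-0.00015,0.00003,0],"roll":0,"jaw":1},{"xyz":[-0.00015,0.00003,0],"roll":2,"jaw":1},{"xyz":[-0.00015,0.00003,0],"roll":4,"jaw":1},{"xyz":[-0.00015,0.00003,0],"roll":7,"jaw":1},{"xyz":[-0.00015,0.00003,0],"roll":9,"jaw":1},{"xyz":[-0.00015,0.00003,0],"roll":11,"jaw":1},{"xyz":[-0.00015,0.00003,0],"roll":12,"jaw":1},{"xyz":[-0.00015,0.00003,0],"roll":12,"jaw":1}]' 20
python3 avg.py
```

```text
time_s: 23.0
ee_pos: [575.5, -10.1, 123.9]
ee_rot: [179.9, 0.1, 65.0]
force: [0.1, -5.7, 2.5]
gripper_width: 10.1
t 23.4 F along/across/z,Tz,pos al/ac,yaw [-7.1040e+00  5.6500e-01  2.2460e+00 -5.9000e-02  5.7547e+01  7.7000e-02
  6.5010e+01] sd [0.48 0.48 0.78 0.03 0.01 0.01 0.  ]
```

```bash
python3 -m pendant '[{"xyz":[-0.0001,0.00005,0],"roll":0,"jaw":1},{"xyz":[-0.00023,0.0001,0],"roll":0,"jaw":1},{"xyz":[-0.00023,0.0001,0],"roll":0,"jaw":1},{"xyz":[-0.00023,0.0001,0],"roll":0,"jaw":1},{"xyz":[-0.00023,0.0001,0],"roll":0,"jaw":1},{"xyz":[-0.00023,0.0001,0],"roll":0,"jaw":1},{"xyz":[-0.00023,0.0001,0],"roll":0,"jaw":1},{"xyz":[-0.00023,0.0001,0],"roll":0,"jaw":1}]' 20
python3 avg.py
```

```text
time_s: 24.4
ee_pos: [575.6, -10.1, 123.9]
ee_rot: [180.0, 0.1, 65.0]
force: [0.4, -6.4, 1.9]
gripper_width: 10.2
t 24.8 F along/across/z,Tz,pos al/ac,yaw [-6.3620e+00  3.3200e-01  2.6010e+00 -1.3000e-02  5.7532e+01  8.4000e-02
  6.5006e+01] sd [0.46 0.63 0.6  0.04 0.02 0.01 0.  ]
```

```bash
python3 -m pendant '[{"xyz":[-0.00002,0.00001,0],"roll":2,"jaw":1},{"xyz":[-0.00004,0.00002,0],"roll":5,"jaw":1},{"xyz":[-0.00007,0.00003,0],"roll":8,"jaw":1},{"xyz":[-0.0001,0.00005,0],"roll":11,"jaw":1},{"xyz":[-0.00013,0.00006,0],"roll":14,"jaw":1},{"xyz":[-0.00016,0.00007,0],"roll":16,"jaw":1},{"xyz":[-0.00018,0.00008,0],"roll":17,"jaw":1},{"xyz":[-0.00018,0.00008,0],"roll":17,"jaw":1}]' 20
python3 avg.py
```

```text
time_s: 25.8
ee_pos: [575.4, -10.4, 123.9]
ee_rot: [179.9, 0.1, 48.0]
force: [0.2, -7.1, 1.9]
gripper_width: 10.1
t 26.2 F along/across/z,Tz,pos al/ac,yaw [-6.6080e+00  4.3000e-02  2.8210e+00 -3.2000e-02  5.7262e+01 -7.9000e-02
  4.8007e+01] sd [0.6  0.53 0.37 0.03 0.01 0.01 0.  ]
```

```bash
python3 -m pendant '[{"xyz":[-0.00002,0.00001,0],"roll":2,"jaw":1},{"xyz":[-0.00004,0.00002,0],"roll":4,"jaw":1},{"xyz":[-0.00006,0.00004,0],"roll":7,"jaw":1},{"xyz":[-0.00007,0.00005,0],"roll":10,"jaw":1},{"xyz":[-0.00008,0.00006,0],"roll":12,"jaw":1},{"xyz":[-0.00008,0.00006,0],"roll":14,"jaw":1},{"xyz":[-0.00008,0.00006,0],"roll":15,"jaw":1},{"xyz":[-0.00008,0.00006,0],"roll":15,"jaw":1}]' 25
python3 avg.py
```

```text
time_s: 27.2
ee_pos: [575.2, -10.6, 124.0]
ee_rot: [179.9, 0.1, 33.0]
force: [-1.1, -6.8, 3.3]
gripper_width: 9.7
t 27.6 F along/across/z,Tz,pos al/ac,yaw [-6.9420e+00 -4.1200e-01  3.0940e+00 -5.0000e-02  5.7075e+01 -2.6300e-01
  3.3008e+01] sd [0.39 0.44 0.39 0.02 0.01 0.01 0.  ]
```

The wing followed the hand the whole way: the opening stayed at about 10 mm, and the hand is now 2° past the original tight angle. Release, then go straight up.

```bash
python3 -m pendant '[{"xyz":[0,0,0],"roll":0,"jaw":0.85},{"xyz":[0,0,0],"roll":0,"jaw":0.75},{"xyz":[0,0,0],"roll":0,"jaw":0.6},{"xyz":[0,0,0],"roll":0,"jaw":0.5},{"xyz":[0,0,0],"roll":0,"jaw":0.5},{"xyz":[0,0,0],"roll":0,"jaw":0.5},{"xyz":[0,0,0],"roll":0,"jaw":0.5},{"xyz":[0,0,0],"roll":0,"jaw":0.5}]' 10
python3 avg.py
python3 -m pendant '[{"xyz":[0,0,-0.005],"roll":0,"jaw":0.5},{"xyz":[0,0,-0.02],"roll":0,"jaw":0.5},{"xyz":[0,0,-0.04],"roll":0,"jaw":0.5},{"xyz":[0,0,-0.065],"roll":0,"jaw":0.5},{"xyz":[0,0,-0.09],"roll":0,"jaw":0.5},{"xyz":[0,0,-0.11],"roll":0,"jaw":0.5},{"xyz":[0,0,-0.12],"roll":0,"jaw":0.5},{"xyz":[0,0,-0.12],"roll":0,"jaw":0.5}]'
python3 -m pendant '[{"xyz":[-0.01,0.005,-0.01],"roll":0,"jaw":0.5},{"xyz":[-0.04,0.025,-0.02],"roll":0,"jaw":0.5},{"xyz":[-0.07,0.045,-0.03],"roll":0,"jaw":0.5},{"xyz":[-0.1,0.065,-0.03],"roll":0,"jaw":0.5},{"xyz":[-0.13,0.085,-0.03],"roll":0,"jaw":0.5},{"xyz":[-0.15,0.1,-0.03],"roll":0,"jaw":0.5},{"xyz":[-0.16,0.105,-0.03],"roll":0,"jaw":0.5},{"xyz":[-0.16,0.105,-0.03],"roll":0,"jaw":0.5}]'
python3 - <<'E'
from h import *
c,_=snap('scene','s5');t,_=snap('top','t5')
a=cv2.resize(c[200:290,230:340],None,fx=4,fy=4,interpolation=cv2.INTER_CUBIC);b=cv2.resize(t[160:240,270:350],None,fx=4,fy=4,interpolation=cv2.INTER_CUBIC)
o=np.zeros((360,760,3),np.uint8);o[:,:440]=a;o[:320,440:]=b;cv2.imwrite('pics/v9.png',o)
for n,p in(('scene',c),):
    d=np.load('pics/s5.npy');p=p.astype(int);m=(p[...,2]>120)&(p[...,1]<70)&(p[...,0]<70);m[:200]=0;m[260:]=0;m[:,:260]=0;m[:,310:]=0
    v,u=np.nonzero(m);P=np.array([at_depth(n,x,y,d[y,x]) for x,y in zip(u,v)]);P=P[(P[:,2]>125)&(P[:,2]<165)];q=P[:,:2]-P[:,:2].mean(0);w,V=np.linalg.eigh(q.T@q);print(len(P),P.mean(0),'dir',np.degrees(np.arctan2(V[1,1],V[0,1])))
E
```

```text
time_s: 28.6
ee_pos: [575.5, -9.6, 123.9]
ee_rot: [180.0, 0.0, 33.0]
force: [0.4, -0.2, 0.0]
gripper_width: 45.5
t 29.0 F along/across/z,Tz,pos al/ac,yaw [ 1.6500e-01 -2.9000e-01  5.1000e-02  8.0000e-03  5.8103e+01  7.6000e-02
  3.2986e+01] sd [0.27 0.54 0.43 0.02 0.02 0.01 0.  ]
time_s: 30.0
ee_pos: [575.9, -9.6, 244.9]
ee_rot: [179.9, -0.1, 33.0]
force: [-0.0, 0.4, -0.1]
gripper_width: 45.6
time_s: 31.0
ee_pos: [498.0, -184.9, 273.9]
ee_rot: [-180.0, 0.0, 32.9]
force: [-0.1, 0.9, -0.1]
gripper_width: 45.6
41 [577.14870914 -13.0966077  152.73892056] dir 123.71693484880629
```

View pics/v9.png

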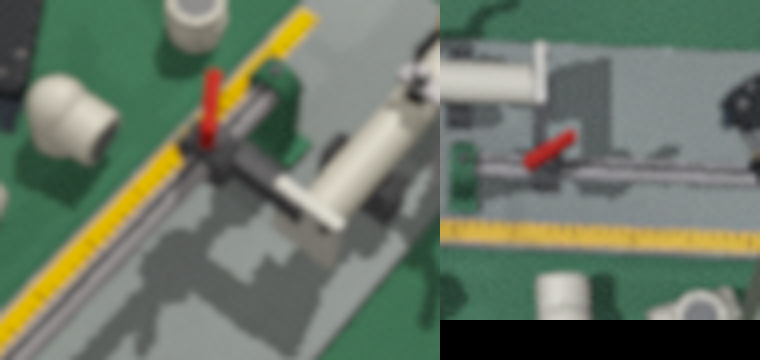

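Both panels show the plate against the pipe end ((310,205) left, (540,75) right), and the wing back at its tight angle (123.7°, 127.6° at the start). The neighbouring parts are undisturbed.

```bash
python3 -c "
from workcell import env
print(env.job_done())"
```

```text
the job is handed in; nothing more can be done
None
```

The collar is locked with the stop plate touching the pipe, and the job is handed in at about 31 s of the 72 s allowed.

- **Loosening:** I gripped the wing and turned the screw 82° anticlockwise. The collar stayed put until the screw was loose.
- **Sliding:** I slid the collar about 58 mm, creeping in small steps for the last part, until the wrist force rose to about 5.3 N at contact.
- **Tightening:** I held the push while turning the screw back to 2° past where the hand started. The averaged wrist force along the rod stayed between 5.8 and 7.1 N. Taking off about 1.5 N of collar drag, that is roughly 4 to 6 N on the pipe.
- **Release:** I opened the jaws, went straight up and moved clear.

**Last checks**
- The final pictures show the plate against the pipe end. The neighbouring parts visible in those crops look undisturbed; I did not re-picture the shears, tape measure, screwdriver or socket_b.
- The wing measured 123.7° in the scene camera, against 127.6° before the job, so the screw is back at or slightly past its original tight angle.
- The wrist force was zero after release.

**What disagreed:**
- The wrist torque never showed the expected 0.13 N m rise while tightening; it read about -0.05. I judged tightness from the hand angle, the 10 mm jaw opening and the wing's angle in the picture.
- The push ran a little above 5 N at the wrist. I backed off slightly as I turned, because the tool was about 1 mm off the screw axis.
- The two cameras' first wing positions differed by about 5 mm in each direction; I fitted them together to get the target.

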